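Clamp the lid of the spice mill

ROBOT

A 7-joint arm with a two-finger parallel gripper is mounted at the origin on the work surface. World frame = base frame: x ahead of the robot, y to its left, z up, the work surface at z = 0. Lengths are in m, angles in rad, forces in N, time in s.
With the tool pointing down it reaches from about 0.425 to 0.925 m from the base axis. Payload 6.8 kg.
Tool frame: the origin (TCP) lies on the front face of the gripper's body, between the roots of the fingers; the fingertips stand 73 mm ahead of it and the grasp point (between the pads) lies 54 mm ahead of it (env.nose_length is the distance from the TCP to the fingertips, in m); z points along the fingers, y is the line along which they close (so a half turn about z gives the same grasp; the last joint's range is limited). The gripper opens to 85 mm and grips with 20 to 120 N. Pads are 22 mm wide; open, the fingers measure 114 mm over their backs; the gripper's body (76 mm by 85 mm) begins 54 mm behind the grasp point. The pads swing forward as they close: fully open they stand 13 mm farther back than shut.
Start: joints at [1.24, 0.477, 0.022, 1.555, -0.011, 1.109, -0.083], TCP at [0.149, -0.658, 0.304] pointing down, gripper open.
Joint ranges: [-2.96, 2.96], [-0.34, 2.1], [-1.41, 1.46], [0.24, 2.44], [-1.37, 4.51], [0.17, 1.92], [-2.96, 2.96]. Speed limits (rad/s): [2.39, 2.39, 3.14, 3.14, 3.14, 3.14, 3.14].

INTERFACE

Orientations are given as a unit quaternion [w, x, y, z].
In Python, from cell import env, kin, camera, calibration, job gives the robot as it stands. The module is installed in compiled form; this text tells all that it offers. Calls block until the motion is done:
- env.reach(position, orientation): joint-space move of the TCP to a pose.
- env.movel(position, velocity=0.15, rot=None, stop_force=None): straight line of the TCP; rot=None keeps the orientation; velocity is the mean speed in m/s. With stop_force (N) it stops when the force on the tool has changed by that much, and returns True; else False.
- env.goto_joints(angles): joint-space move.
- env.grip(opening, f_grip=None): finger opening in m; f_grip is the grip in N (None keeps the last); returns when the fingers have stopped.
- env.dwell(seconds).
- kin.inverse_kinematics(position, orientation): joint angles nearest the present ones, or None.
- env.get_state(): the state.
- camera(name): name is "scene" or "top"; returns (picture, depth): 384x512x3 uint8, blue, green, red; 384x512 float32, m along the optical axis (not along the pixel's ray), 0 where there is no reading.
- calibration(name): a dict with "fx", "fy", "cx", "cy" (pixels), "rvec" (rotation vector, rad) and "tvec" (3), from world to camera coordinates, as OpenCV has them. Camera axes: x right, y down, z forward; pixel columns grow to the right and rows downward; lengths in m; the calibration is good to about 2 mm. A picture is of the moment at which its call begins. calibration takes no time and is no camera call.
A pose or a line that the arm cannot do raises env.PlanningError and nothing moves.
- job.job_done(): hands the job in; it is judged then, once.
The state is a dict: "time": time; "qpos": joint angles; "joint_velocities": joint speeds; "joint_torque": joint torques, N m; "tcp_pos": TCP position; "orientation": TCP orientation; "force": force on the tool from outside, world axes, zero at the start; "torque": the same for the moment, N m; "opening": finger opening in m; "gripper_force": force on a finger pad.
Only numpy, scipy, OpenCV 4.12 (cv2) and the standard library are available. Lean on these libraries where they do the work, as an engineer would, in place of code of your own. Each camera call takes 0.05 s, during which the arm holds its last target. There are 200 camera calls.

TASK

Get the spice mill ready to run: with the back of a finger, push the steel clamp strap round by its side until it lies across the lid, fully home at the keeper stud, and only then push the red cam lever all the way down so that the lid is clamped. Push only: do not grip the strap or the lever, leave the lid seated on the bowl, and leave the goods standing around the mill where they are.

Things in the scene. Friction and masses are not known exactly. Their poses are not given: they have to be found in the camera images.
- mill: bench spice mill, fixed: white housing 206 x 156 mm, top 80 mm above the counter, steel bowl 120 mm across on it. Origin: on the counter under the bowl's centre, z up, -x its front, roughly to the robot. The strap's vertical hinge post stands behind the bowl at x = +80 mm, y = 0; the keeper stud before it at x = -80 mm, y = 0 (its 22 mm head 185 to 193 mm above the counter)
- strap (a joint): angle of the clamp strap about its vertical hinge post, rad: 0 = fully home against its stop, straight across the lid from the post to the keeper stud; it grows as the strap swings out to the mill's +y side, at most 1.7. It starts open. Friction holds it where it is left (0.2 N m: about 1.5 N at strap_push)
- strap_push (a point): point to push: on the flank that trails as the strap closes, 135 mm from the hinge post, at mid-height. Axes turn with the strap: x along it to the free end, y level, the way it closes, z up. The strap is a steel channel 26 mm wide, 182 mm long from the post's axis, underside 170 mm and top 184 mm above the counter, with 16 mm of free height under it over the lid's flat edge
- lever (a joint): angle of the red cam lever, rad: 0 = upright, negative = leaning back to the hinge post (at most -0.35), positive = over and down to the strap's free end, 1.43 = all the way down on its stop, nearly flat. Hinged on the strap 80 mm from the post, axis level, across the strap, 195 mm above the counter. Friction holds it where left (0.2 N m, 4 N near the tip); past 0.95 it stiffens to 7 N
- lever_tip (a point): middle of the cam lever's free end, 65 mm from its hinge axis. Axes turn with the lever: z along it from hinge to tip, y along the hinge axis, x out of its front face, the way it moves as it goes down. Its red grip is 20 mm wide (y), 9 mm thick (x) and 42 mm long from the tip
- pad: black rubber pressure pad, 20 mm diameter, under the middle of the strap, driven down by the cam lever; origin: centre of its underside, z up
- lid: steel lid, loose on the bowl, 128 mm across, with a raised boss 36 mm across in the middle, on which the pad presses. Origin: centre of the underside of its flange, 150 mm above the counter; top of the flange at 154 mm, of the boss at 166 mm above the counter
- honey: amber honey bottle, white cap, 58 mm diameter, 150 mm tall; origin: centre of its underside, z up
- jar: brown spice jar with a green lid, 68 mm diameter, 105 mm tall; origin: centre of its underside, z up
- tin: tin with a red band, 74 mm diameter, 90 mm tall; origin: centre of its underside, z up
- pan: small brass bowl, 110 mm diameter, 40 mm tall; origin: centre of its underside, z up
There are look-alikes about, which are no part of the job. There is more than one size of the lid; the one meant has the size given above.

How it is judged:
By the outcome, as a careful person would: the job done as asked, in the order asked, and still so for the second after the job is handed in, with the robot touching nothing.
It also fails if it takes over 53 s, if anything falls off the work surface, if the arm or the gripper's body presses on something with over 40 N, if the wrist force passes 120 N, or if a joint passes its speed limit or range.

## Working session

There is one attempt and no reset: what is moved stays moved. The work goes in short steps, each a Python script; the robot and the scene stay as the last script left them, time stands still between calls to the robot, and variables do not carry over. Pictures are saved under pics/ and viewed, at most 10 in all, crops included, and the job is handed in when it is done.

```bash
mkdir -p pics; cat > h.py <<'E'
import numpy as np, cv2
from cell import env, kin, camera, calibration, job
def cam(n):
    c=calibration(n); R=cv2.Rodrigues(np.array(c["rvec"],float))[0]; return c,R,np.array(c["tvec"],float).ravel()
def pts(n,d):
    c,R,t=cam(n); v,u=np.mgrid[:d.shape[0],:d.shape[1]]
    P=np.stack([(u-c["cx"])/c["fx"]*d,(v-c["cy"])/c["fy"]*d,d],-1)
    return (P-t)@R
def onz(n,u,v,z):
    c,R,t=cam(n); r=R.T@np.array([(u-c["cx"])/c["fx"],(v-c["cy"])/c["fy"],1]); o=-R.T@t
    return o+r*(z-o[2])/r[2]
def proj(n,p):
    c,R,t=cam(n); q=R@np.array(p)+t; return q[0]/q[2]*c["fx"]+c["cx"],q[1]/q[2]*c["fy"]+c["cy"]
E
python3 - <<'E'
from h import *
for n in("scene","top"):
    p,d=camera(n); np.savez(n+"0.npz",p=p,d=d); cv2.imwrite(f"pics/{n}0.png",cv2.resize(p,(800,600),interpolation=cv2.INTER_CUBIC))
    c,R,t=cam(n); print(n,-R.T@t, R[2], c["fx"])
s=env.get_state(); print(s["time"],s["tcp_pos"],s["orientation"],s["opening"],env.nose_length)
E
```

```text
scene [0.90881907 0.23233651 0.91473853] [-0.40781533 -0.28954333 -0.86593955] 365.2151193568827
top [ 0.36216499 -0.00534753  1.26149347] [ 0.19158364 -0.00683434 -0.9814525 ] 486.6067081948009
0.1 [ 0.149035   -0.65792599  0.30302948] [-8.12351517e-04  9.93802669e-01  1.11155626e-01 -1.50898442e-04] 0.08526963982510564 0.0726
```

View pics/scene0.png

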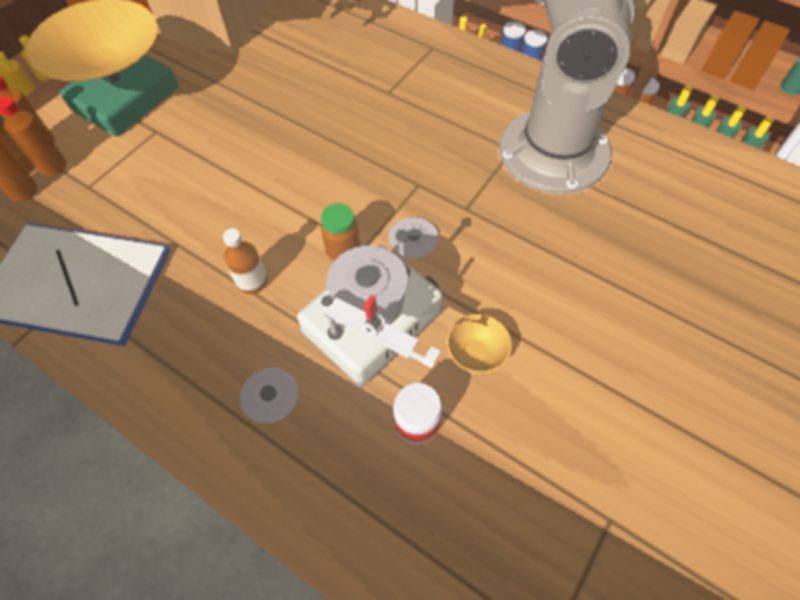

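View pics/top0.png

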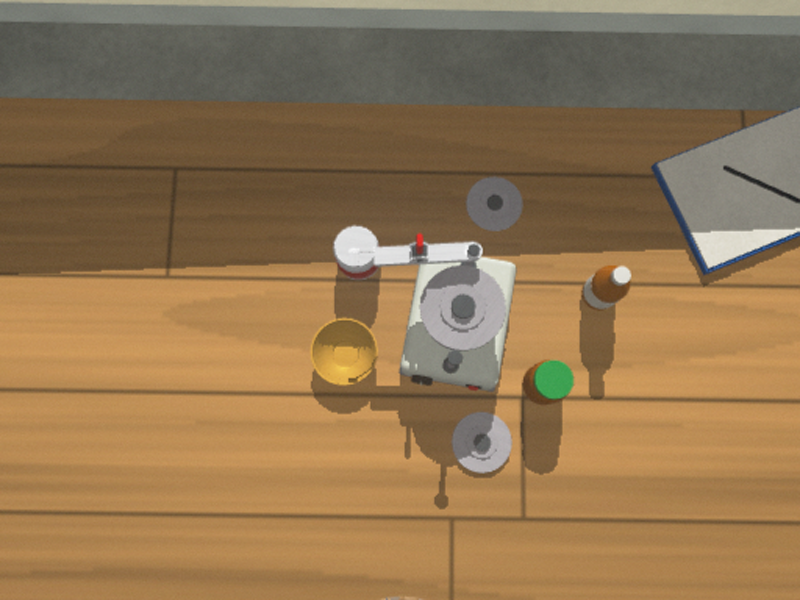

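Scene (800-px pictures): the mill's lid sits on the bowl at top (463,307) and scene (368,275). The post is at top (474,250) and the keeper stud at top (453,358). The open strap runs left from the post to about top (375,256), ending over the tin, with the red lever at top (420,243).

Look-alikes: loose lids at top (495,204) and (482,442), also scene (268,395) and (413,237). Other red parts are the tin band at top (356,270) and the bottle cap at scene (7,105). I choose the lid on the bowl, and the strap and lever attached to the mill's post.

```bash
python3 - <<'E'
from h import *
D={n:np.load(n+"0.npz") for n in("scene","top")}
p,d=D["top"]["p"],D["top"]["d"]; P=pts("top",d)
k=.64
for nm,u,v,z in(("post",474,250,.19),("stud",453,358,.193),("boss",463,307,.166),("strapmid",445,252,.184),("strapend",380,256,.184),("lidA",495,204,.01),("lidB",482,442,.01),("tin",356,248,.09),("pan",344,350,.04),("honeycap",621,275,.15),("jar",553,380,.105)):
    i,j=int(v*k),int(u*k); print(nm,onz("top",u*k,v*k,z).round(3),P[i,j].round(3))
for n in D:
    p,d=D[n]["p"],D[n]["d"];Q=pts(n,d); b,g,r=[p[...,i].astype(int) for i in range(3)]
    m=(r>120)&(g<80)&(b<80)&(Q[...,2]>.19)&(Q[...,2]<.3); 
    if m.any(): print(n,"red",m.sum(),Q[m].min(0).round(3),Q[m].max(0).round(3)); q=Q[m]; print(q[q[:,2].argsort()[-5:]].round(3))
    w=(Q[...,0]>.4)&(Q[...,2]>.176)&(Q[...,2]<.19)&(abs(Q[...,1])<.25)&(Q[...,0]<.8)&(r>0)
    n_,lab,st,ce=cv2.connectedComponentsWithStats(w.astype(np.uint8))
    for i in range(1,n_):
        if st[i,4]>30:
            q=Q[lab==i][:,:2].astype(np.float32); print(n,"strap",st[i],cv2.minAreaRect(q),np.median(Q[lab==i][:,2]))
    l=(Q[...,2]>.148)&(Q[...,2]<.159)&(Q[...,0]>.4)&(Q[...,0]<.8)&(abs(Q[...,1]+.1)<.15)
    n_,lab,st,ce=cv2.connectedComponentsWithStats(l.astype(np.uint8)); i=1+st[1:,4].argmax(); q=Q[lab==i][:,:2].astype(np.float32); print(n,"lid",st[i],cv2.minEnclosingCircle(q))
a=cv2.resize(D["top"]["p"][130:260,205:345],(560,520),interpolation=cv2.INTER_CUBIC)
cv2.imwrite("pics/crop.png",a)
E
```

```text
post [ 0.636 -0.098  0.19 ] [ 0.635 -0.097  0.192]
stud [ 0.478 -0.068  0.193] [ 0.478 -0.066  0.191]
boss [ 0.556 -0.084  0.166] [ 0.557 -0.083  0.166]
strapmid [ 0.634 -0.056  0.184] [ 0.635 -0.055  0.182]
strapend [0.626 0.038 0.184] [0.628 0.039 0.184]
lidA [ 0.764 -0.15   0.01 ] [ 0.763 -0.147  0.019]
lidB [ 0.362 -0.126  0.01 ] [ 0.364 -0.124  0.02 ]
tin [0.662 0.08  0.09 ] [0.664 0.083 0.086]
pan [0.505 0.099 0.04 ] [0.509 0.102 0.006]
honeycap [ 0.611 -0.322  0.15 ] [ 0.61  -0.32   0.155]
jar [ 0.456 -0.225  0.105] [ 0.457 -0.224  0.102]
scene red 42 [ 0.627 -0.017  0.228] [ 0.641 -0.01   0.26 ]
[[ 0.632 -0.011  0.258]
 [ 0.63  -0.012  0.259]
 [ 0.637 -0.012  0.259]
 [ 0.632 -0.013  0.259]
 [ 0.627 -0.014  0.26 ]]
scene strap [204 189  78  46 783] ((0.6306636929512024, -0.009886682033538818), (0.02741454541683197, 0.19401711225509644), 4.246167182922363) 0.18269736809103296
scene lid [ 209  158   52   43 1463] ((0.5574097633361816, -0.08106908947229385), 0.06437119841575623)
top red 34 [ 0.622 -0.021  0.226] [ 0.64  -0.013  0.264]
[[ 0.623 -0.017  0.262]
 [ 0.629 -0.017  0.262]
 [ 0.623 -0.019  0.263]
 [ 0.622 -0.021  0.264]
 [ 0.635 -0.015  0.264]]
top strap [223 155  86  16 800] ((0.6307985782623291, -0.013027861714363098), (0.028108330443501472, 0.19453750550746918), 4.043071746826172) 0.18440899589103954
top lid [ 269  170   55   54 1919] ((0.5581408143043518, -0.08390631526708603), 0.06404026597738266)
```

View pics/crop.png

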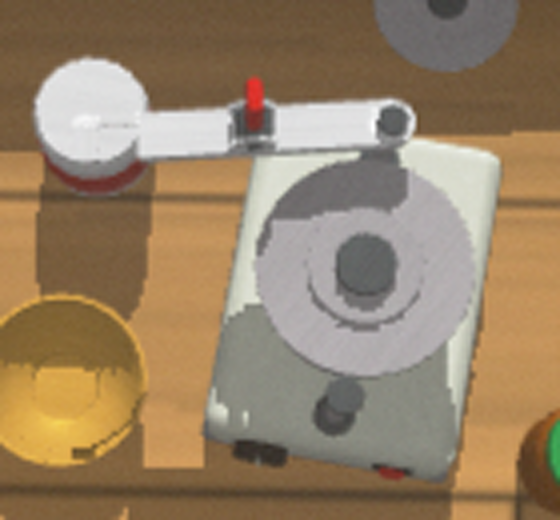

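The picks check out: post to stud is 161 mm, lid radius 64 mm, strap top 184 mm. The strap is about 1.3 rad open and the lever is upright. Next I approach the trailing flank and push it closed.

```bash
cat >> h.py <<'E'
from scipy.spatial.transform import Rotation as Ro
post=np.array([.636,-.098]); stud=np.array([.478,-.067]); HOME=np.arctan2(*(stud-post)[::-1])
def quat(yd):  # tool down, tool y along the level direction yd
    y=np.array([*yd,0.]); y/=np.linalg.norm(y); z=np.array([0,0,-1.]); 
    q=Ro.from_matrix(np.stack([np.cross(y,z),y,z],1)).as_quat(); return np.array([q[3],*q[:3]])
def push(theta,gap,z,r=.137,s=1,back=.0145):
    f=HOME-theta; e=np.array([np.cos(f),np.sin(f)]); n=np.array([-e[1],e[0]])
    return np.array([*(post+r*e-(.013+back+gap)*n),z]), quat(s*n)
E
python3 - <<'E'
from h import *
print("home dir",HOME)
for s in(1,-1):
    print(s,[None if (q:=kin.inverse_kinematics(*push(t,.0,.24,s=s))) is None else np.round(q,2)[[0,4,6]] for t in(1.3,.6,0)])
E
```

```text
home dir 2.947851157866348
1 [array([-0.9 , -0.91, -2.47]), array([ 0.15,  0.17, -2.67]), array([ 0.35,  0.18, -1.97])]
-1 [array([ 0.3,  0.4, -0.4]), array([0.47, 0.41, 0.28]), array([0.66, 0.38, 1.  ])]
```

```bash
python3 - <<'E'
from h import *
S=lambda:env.get_state()
env.grip(0.0)
p,q=push(1.306,.022,.42,s=-1); env.reach(p,q)
p[2]=.241; env.movel(p,velocity=.25,stop_force=8)
s=S(); print(s["time"],s["tcp_pos"],s["force"].round(1) if hasattr(s["force"],"round") else s["force"],s["opening"])
pic,d=camera("scene"); cv2.imwrite("pics/a.png",cv2.resize(pic[130:300,150:350],(700,595),interpolation=cv2.INTER_CUBIC))
E
```

```text
4.8333 [0.67653523 0.04244641 0.24267927] [-0.2 -0.1  0.7] 0.000257521807245789
```

View pics/a.png

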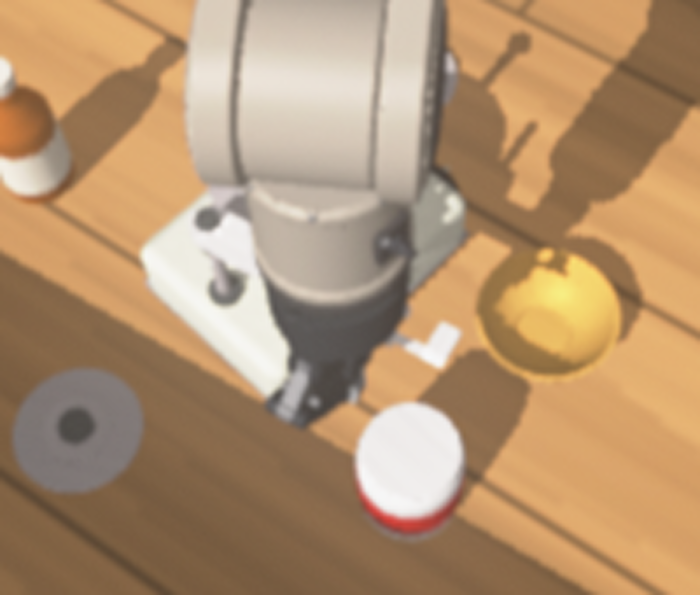

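The picture shows the gripper at (330,390) standing behind the strap. The strap end at (440,340) and the tin at (410,460) are both clear, so I push round.

```bash
python3 - <<'E'
from h import *
def mv(t,g,v,f):
    p,q=push(t,g,.237,s=-1); hit=env.movel(p,velocity=v,rot=q,stop_force=f); s=env.get_state()
    print(round(t,2),hit,round(s["time"],2),np.round(s["tcp_pos"],3),np.round(s["force"],1)); return hit
mv(1.306,.022,.1,8)
for t in list(np.linspace(1.306,.1,8)):
    if mv(t,.0,.08,20): break
else:
    for t in(-.0,-.1):
        if mv(t,.0,.03,12): break
E
```

```text
1.31 False 5.13 [0.676 0.042 0.238] [ 0.1  0.7 -0.2]
1.31 False 5.56 [0.654 0.04  0.237] [-0.8  0.2  1.1]
1.13 False 6.01 [0.63  0.041 0.237] [0.3 0.3 0.7]
0.96 False 6.46 [0.606 0.038 0.237] [-1.   0.4  1. ]
0.79 False 6.91 [0.583 0.031 0.237] [-0.3  0.1  0.3]
0.62 False 7.36 [0.562 0.02  0.237] [-0.2 -0.2 -0.1]
0.44 False 7.81 [0.543 0.006 0.237] [ 0.6 -0.1 -1.1]
0.27 False 8.26 [ 0.526 -0.012  0.237] [ 0.3  0.2 -0. ]
0.1 False 8.71 [ 0.513 -0.032  0.237] [ 1.3 -0.1  0.5]
-0.0 False 9.32 [ 0.507 -0.044  0.237] [0.1 0.7 0.2]
-0.1 True 9.63 [ 0.505 -0.047  0.237] [1.5 2.4 1.3]
```

```bash
python3 - <<'E'
from h import *
p,q=push(0,.03,.237,s=-1); env.movel(p,velocity=.15)
p,q=push(0,.17,.40,s=-1); env.movel(p,velocity=.25)
a=[]
for n in("scene","top"):
    pic,d=camera(n); np.savez(n+"1.npz",p=pic,d=d); Q=pts(n,d)
    u,v=map(int,proj(n,(.557,-.083,.18))); a.append(cv2.resize(pic[v-50:v+50,u-50:u+50],(400,400),interpolation=cv2.INTER_CUBIC))
    b,g,r=[pic[...,i].astype(int) for i in range(3)]
    m=(r>120)&(g<80)&(b<80)&(Q[...,2]>.19)&(Q[...,2]<.3); print(n,m.sum(),Q[m].mean(0).round(3),Q[m].max(0).round(3))
    w=(Q[...,2]>.177)&(Q[...,2]<.189)&(abs(Q[...,0]-.55)<.12)&(abs(Q[...,1]+.09)<.08)
    print(cv2.minAreaRect(Q[w][:,:2].astype(np.float32)))
cv2.imwrite("pics/b.png",np.hstack(a)); print(env.get_state()["time"])
E
```

```text
scene 47 [ 0.561 -0.079  0.247] [ 0.564 -0.072  0.261]
((0.5530543327331543, -0.07986023277044296), (0.028405962511897087, 0.19499748945236206), 80.07870483398438)
top 30 [ 0.558 -0.083  0.26 ] [ 0.562 -0.075  0.264]
((0.5534573197364807, -0.0831575095653534), (0.02616019733250141, 0.1940365880727768), 80.2447738647461)
11.1083
```

View pics/b.png

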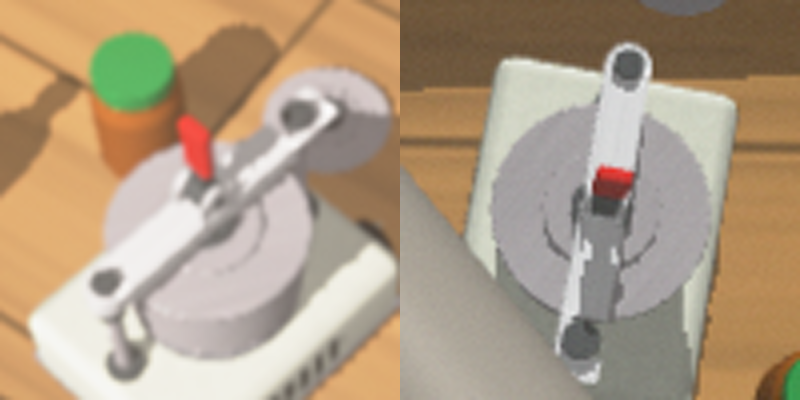

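The left half (scene) shows the strap lying straight across the lid, with its end at the stud (108,282) and the red lever upright at (197,150). The right half (top) agrees, with the stud head at (580,340) on the strap's centreline. I'll press once more, harder, to confirm it is against the stop, then take position behind the lever.

```bash
python3 - <<'E'
from h import *
S=env.get_state
p,q=push(0,.03,.237,s=-1); env.movel(p,velocity=.25)
p,q=push(0,.0,.237,s=-1); print(env.movel(p,velocity=.1,stop_force=20),np.round(S()["force"],1))
p,q=push(0,-.02,.237,s=-1); print(env.movel(p,velocity=.02,stop_force=22),np.round(S()["tcp_pos"],4),np.round(S()["force"],1),S()["time"])
p,q=push(0,.03,.237,s=-1); env.movel(p,velocity=.15)
p,q=push(0,.03,.36,s=-1); env.movel(p,velocity=.25)
e=np.array([np.cos(HOME),np.sin(HOME)])
for s in(1,-1):
    j=kin.inverse_kinematics(np.array([*(post+.045*e),.33]),quat(s*e)); print(s,None if j is None else np.round(j,2))
print(S()["time"],np.round(S()["qpos"],2))
E
```

```text
False [ 1.  -0.6  0.1]
True [ 0.5059 -0.0478  0.2373] [0.4 2.8 0.6] 13.15
1 [ 0.94  0.71 -1.37  1.66  0.71  1.38  2.41]
-1 [ 0.59  0.42 -0.72  1.68  0.3   1.16 -0.4 ]
14.1667 [ 0.89  0.37 -1.19  1.82  0.35  1.2   1.01]
```

The harder push stopped at the same place with 22 N, so the strap is on its stop. Now the lever, with the fingertip edge following its rear face round.

```bash
python3 - <<'E'
from h import *
S=env.get_state; e=np.array([np.cos(HOME),np.sin(HOME)]); q=quat(-e)
P=lambda r,z:np.array([*(post+r*e),z])
def at(th,d=.050,h=.0045):
    return P(.08+d*np.sin(th)-h*np.cos(th)-.0145,.195+d*np.cos(th)+h*np.sin(th)+env.nose_length)
env.reach(P(.040,.37),q)
a=at(0); print(env.movel(P(.040,a[2]-.004),velocity=.2,stop_force=10))
for th in np.arange(0,1.5,.13):
    hit=env.movel(at(th),velocity=.06,stop_force=30); s=S(); print(round(th,2),hit,round(s["time"],1),np.round(s["tcp_pos"],3),np.round(s["force"],1))
    if hit: break
else:
    p=at(1.43); p[2]-=.02; print(env.movel(p,velocity=.03,stop_force=25)); s=S(); print(s["time"],np.round(s["tcp_pos"]-at(1.43),4),np.round(s["force"],1))
E
```

```text
False
0.0 False 16.4 [ 0.576 -0.086  0.318] [0.  0.2 0.1]
0.13 False 16.6 [ 0.57  -0.085  0.318] [ 1.  -1.2  0.1]
0.26 False 16.9 [ 0.563 -0.084  0.317] [ 0.9 -1.4  2.2]
0.39 False 17.1 [ 0.557 -0.082  0.315] [ 1.8 -0.7  1.2]
0.52 False 17.4 [ 0.551 -0.081  0.313] [ 1.  -0.8  1.9]
0.65 False 17.7 [ 0.545 -0.08   0.31 ] [ 0.7 -0.4  0.9]
0.78 False 17.9 [ 0.54  -0.079  0.306] [ 0.3 -0.   0.9]
0.91 False 18.2 [ 0.535 -0.078  0.302] [-0.1 -0.5  1.4]
1.04 False 18.4 [ 0.531 -0.077  0.297] [ 1.3 -0.7  1.7]
1.17 False 18.7 [ 0.528 -0.077  0.291] [ 1.4 -0.5  1. ]
1.3 False 18.9 [ 0.526 -0.076  0.285] [0.7 0.5 2.4]
1.43 False 19.2 [ 0.524 -0.076  0.279] [1.5 1.3 2.1]
True
19.5167 [ 0.0001  0.0003 -0.0014] [-3.5 -0.7 11.1]
```

```bash
python3 - <<'E'
from h import *
S=env.get_state; p=np.array(S()["tcp_pos"]); p[2]+=.15; env.movel(p,velocity=.2)
env.movel(p+[.0,.22,.03],velocity=.25)
a=[]
for n in("scene","top"):
    pic,d=camera(n); Q=pts(n,d)
    u,v=map(int,proj(n,(.557,-.083,.18))); a.append(cv2.resize(pic[v-75:v+75,u-75:u+75],(400,400),interpolation=cv2.INTER_CUBIC))
    b,g,r=[pic[...,i].astype(int) for i in range(3)]
    m=(r>120)&(g<80)&(b<80)&(Q[...,2]>.18)&(Q[...,2]<.3); print(n,m.sum(),Q[m].mean(0).round(3),Q[m].min(0).round(3),Q[m].max(0).round(3))
    print([np.round(np.linalg.norm(Q[m][:,:2]-post,axis=1).max(),3)])
    w=(Q[...,2]>.177)&(Q[...,2]<.189)&(abs(Q[...,0]-.55)<.12)&(abs(Q[...,1]+.09)<.08); print(cv2.minAreaRect(Q[w][:,:2].astype(np.float32)))
    l=(Q[...,2]>.148)&(Q[...,2]<.159)&(abs(Q[...,0]-.557)<.07)&(abs(Q[...,1]+.083)<.07);print("lid",cv2.minEnclosingCircle(Q[l][:,:2].astype(np.float32)))
cv2.imwrite("pics/c.png",np.hstack(a)); print(S()["time"])
E
```

```text
scene 78 [ 0.514 -0.073  0.204] [ 0.486 -0.082  0.191] [ 0.532 -0.063  0.208]
[np.float64(0.153)]
((0.5531226396560669, -0.079630546271801), (0.027887748554348946, 0.193841814994812), 80.03364562988281)
lid ((0.558010995388031, -0.08115930110216141), 0.06472043693065643)
top 144 [ 0.515 -0.076  0.206] [ 0.495 -0.088  0.2  ] [ 0.535 -0.065  0.214]
[np.float64(0.143)]
((0.5535242557525635, -0.08319568634033203), (0.026152485981583595, 0.19401592016220093), 80.29681396484375)
lid ((0.5583170652389526, -0.08383749425411224), 0.06428240239620209)
21.5583
```

View pics/c.png

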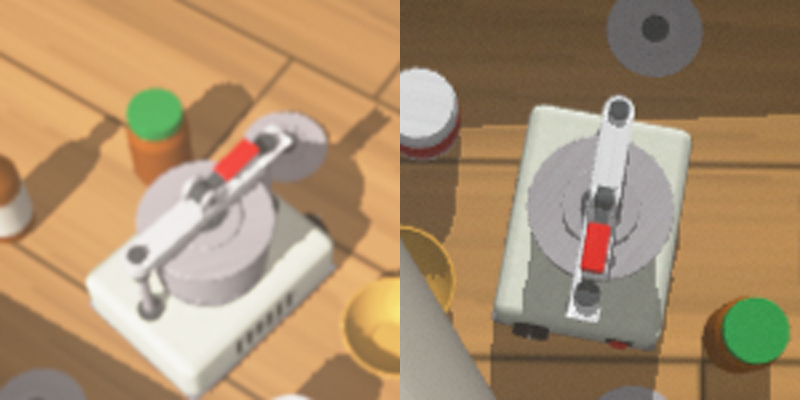

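The red lever lies flat along the strap (scene (237,160), top (596,247)). The strap and lid are where they should be, and the goods in view are standing in place. I'm handing it in.

```bash
python3 -c "
from h import *
print(job.job_done())"
```

```text
the job is handed in; nothing more can be done
None
```

The strap is home at the keeper stud, the lever was then pushed fully down onto its stop, the lid is still seated and clamped, and the job was handed in at about 21.6 s.

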